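Dispense one spool of tying wire and slide it to the vise

TASK

Push the dispenser's plunger fully home once and let it spring all the way back out, so that a single wire spool comes out of the mouth. Then nudge that spool along the bench, without picking it up or tipping it over, until it stands right up against the front edge of the vise's base plate, well between the ends of that edge. Leave the other spools in the dispenser and everything else on the bench where it is, and finish with the hand clear.

Things in the scene. Friction and masses are not known exactly. Their poses are not given: they have to be found in the camera images.
- dispenser: Fixed spool dispenser: clear upright tube, 44 mm across, top 60 mm high, with 4 stacked spools, on an aluminium shoe 20 mm high, 55 mm wide (91 over its 4 mm thick feet), from 54 mm behind the tube's axis to 18 mm in front. No floor: the lowest spool stands on the bench. Origin: on the bench under the tube's axis; x: the way the plunger is pushed and the spool comes out, z up
- plunger (a joint): plunger travel in m: 0 out (rest), 0.083 fully home at a hard stop, button nearly against the shoe. A light spring returns it (1.6 N at rest, 3.3 N at home, plus up to 1.5 N friction). Pushed home it shoves the lowest spool out, to stand with its centre about 77 mm in front of the tube's axis; once it is back out the next spool drops in, and another push would eject that too
- button (a point): centre of the rear face of the plunger's round black button (32 mm across, 2 to 34 mm above the bench, 10 mm thick): the face to push on. It moves with the plunger: 149 mm behind the tube's axis at rest, 66 mm at home. The face looks along the dispenser's -x
- spool1_mid (a point): centre of the lowest spool in the stack, the one that comes out: white flanges with copper wire, 34 mm across and 14 mm tall, about 25 g, slick plastic (friction about 0.3), standing on its flange; the point lies 7 mm above its underside
- spool2_mid (a point): centre of the second spool from the bottom, same kind; it stays in the dispenser and sinks 14 mm
- spool3_mid (a point): centre of the third spool from the bottom, same kind; it stays in the dispenser and sinks 14 mm
- spool4_mid (a point): centre of the top spool, same kind; it stays in the dispenser and sinks 14 mm
- vise_front (a point): middle of the front edge (towards the robot) of the vise's base plate, 7 mm above the bench. The vise is fixed: black plate 170 mm along this frame's y (85 each way), 110 mm deep, 12 mm thick; an upright vise 230 mm tall stands 70 mm or more behind the edge. x: horizontal, from the edge into the plate; z up
- stacker: Bystander, to be left alone: hair stacker standing upright beside the left end of the vise plate: brass and aluminium tube 28 mm across, 68 mm tall; origin under its centre
- bobbin: Bystander, to be left alone: bobbin holder with a yellow thread spool, lying beside the right end of the vise plate: 105 mm long, 33 mm wide, 21 mm high; origin on the bench near its middle, x axis towards its thin tube
- cement: Bystander, to be left alone: small round bottle standing to the right: 34 mm across, 58 mm tall; origin under its centre
- beadpot: Bystander, to be left alone: low round pot with a white lid, on the left: 44 mm across, 24 mm tall; origin under its centre
- scissors: Bystander, to be left alone: small steel scissors lying flat: 110 mm long, 50 mm wide over the finger rings, 5 mm high; origin at the pivot on the bench, x axis towards the points
- bodkin: Bystander, to be left alone: needle with a brass handle lying flat on the right: 110 mm long, 8 mm high; origin on the bench, x axis towards the needle's point
- phone: Bystander, to be left alone: black phone lying flat far left: 148 x 72 x 8 mm; origin under its centre, x axis along its length
- gauge: Bystander, to be left alone: white hackle-gauge disc lying flat far right: 100 mm across, 4 mm thick; origin under its centre
Not all that is in view belongs to the job. Leave any orange look-alike of the dispenser alone.

How it is judged:
On the way, in this order (a step that is already met when the one before it is completed fails the run):
1. the plunger is pushed fully home (to within 4 mm) and the lowest spool is shoved out of the mouth (value of joint plunger above 0.079 m and x of spool1_mid in the frame of dispenser above 0.068 m), for 0.05 s.
2. the plunger has sprung back out (to within 4 mm) (value of joint plunger below 0.004 m), for 0.2 s.
At the end, for the whole second after the job is handed in: The ejected spool stands upright on the bench with its rim within 6 mm of the front edge of the vise's plate, its centre at least 8 mm inside both ends of that edge (within 77 mm of the middle); the plunger is back out (within 4 mm) and the other three spools are still in the dispenser (x of spool1_mid in the frame of vise_front between -0.023 and -0.013 m and y of spool1_mid in the frame of vise_front between -0.077 and 0.077 m and angle between spool1_mid's own z axis and vertical below 0.12 rad and height (world z) of spool1_mid below 0.011 m and value of joint plunger below 0.004 m and horizontal distance between each of spool2_mid, spool3_mid, spool4_mid and dispenser below 0.012 m); the robot touches nothing.
It fails at once if the ejected spool is lifted off the bench (height (world z) of spool1_mid above 0.02 m).
It fails at once if the ejected spool is tipped over (angle between spool1_mid's own z axis and vertical above 0.6 rad).
It fails at once if a second spool comes out of the dispenser or is lifted (it moves more than 25 mm in all) (distance of any of spool2_mid, spool3_mid, spool4_mid from where it was at the start of the episode above 0.025 m).
It fails at once if a bystander is moved more than 15 mm (distance of any of stacker, bobbin, cement, beadpot, scissors, bodkin, phone, gauge from where it was at the start of the episode above 0.015 m).
It also fails if it takes over 64 s, if anything falls off the work surface, if the arm or the gripper's body presses on something with over 40 N, if the wrist force passes 120 N, or if a joint passes its speed limit or range.

ROBOT

A 7-joint arm with a two-finger parallel gripper is mounted at the origin on the work surface. World frame = base frame: x ahead of the robot, y to its left, z up, the work surface at z = 0. Lengths are in m, angles in rad, forces in N, time in s.
With the tool pointing down it reaches from about 0.425 to 0.875 m from the base axis. Payload 4.7 kg.
Tool frame: the origin (TCP) lies at the very end of the fingers, on their centre line; the grasp point (between the pads) lies bot.grip_point_offset behind it (bot.grip_point_offset is the distance from the TCP to the grasp point, in m); z points along the fingers, y is the line along which they close (so a half turn about z gives the same grasp; the last joint's range is limited). The gripper opens to 85 mm and grips with 20 to 120 N. Pads are 22 mm wide; open, the fingers measure 114 mm over their backs; the gripper's body (76 mm by 85 mm) begins 54 mm behind the grasp point. The pads swing forward as they close: fully open they stand 13 mm farther back than shut.
Start: joints at [1.118, 0.321, -0.07, 1.45, 0.023, 1.371, -0.057], TCP at [0.293, -0.58, 0.231] pointing down, gripper open.
Joint ranges: [-2.86, 2.86], [-0.3, 2.09], [-1.38, 1.24], [0.06, 2.45], [-1.56, 4.7], [0.09, 2.05], [-2.69, 2.69]. Speed limits (rad/s): [2.57, 2.57, 3.14, 3.14, 3.14, 3.14, 3.14].

INTERFACE

Orientations are given as [roll, pitch, yaw] about the fixed x, y, z axes, in that order (R = Rz(yaw) Ry(pitch) Rx(roll)).
In Python, from station import bot gives the robot as it stands.
- The arm moves only by the tool send_rows, never from a script. Its argument "motion" is a list of rows, each an object of numbers: "hand": the finger opening in m, from 0 to 0.0854; "tx", "ty", "tz": the shift along the tool's x, y, z in m; "yaw": the turn about the tool's z in degrees. A call has exactly 8 rows; each row shifts and turns the commanded pose from where the row before left it, along the tool's axes as they then stand; what a row does not reach is not made up. A row lasts 1/8 s, in which the tool goes at most 62.5 mm and 10.7 degrees, less where a joint would pass 70% of its speed; a pose out of reach is approached as far as the arm can. A call with a gripper value outside its range is refused whole. The fingers move at their own pace and stop on an object; "force" is the grip in N (left out, the last holds). Time passes only in rows, so rows that do not move let the fingers close, or fill a call up. It gives the time, the measured TCP pose, the force, the opening and the grip force at its end, in the units of the state.
- bot.state(): the state, without advancing time (a new reading comes with each control period).
- bot.grab_frame(name): name is "scene" or "top" or "wrist"; returns the picture (400x640x3 uint8, red, green, blue); there is no depth.
- bot.camera_params(name): a dict with "vfov" (degrees; the focal length in pixels is half the picture's height over the tangent of half this angle, whatever the lens; pixels are square), "cx", "cy" (the principal point, pixels), "R" (3x3) and "t" (3): a world point X has camera coordinates R X + t. Camera axes: x right, y down, z forward; pixel columns grow to the right and rows downward; lengths in m; the calibration is good to about 2 mm. A picture is of the moment at which its call begins: read the wrist's pose just before it. camera_params takes no time and is no camera call; for the wrist camera it gives the pose at the moment of the call.
- bot.close_job(): hands the job in; it is judged then, once.
The state is a dict: "time_s": time; "q": joint angles; "dq": joint speeds; "effort": joint torques, N m; "tool_pos": TCP position; "eef_rot": TCP orientation; "contact_force": force on the tool from outside, world axes, zero at the start; "torque": the same for the moment, N m; "finger_gap": finger opening in m; "gripper_force": force on a finger pad.
Only numpy, scipy, OpenCV 4.12 (cv2) and the standard library are available. Lean on these libraries where they do the work, as an engineer would, in place of code of your own. Each camera call takes 0.05 s, during which the arm holds its last target. There are 200 camera calls.

## Working session

There is one attempt and no reset: what is moved stays moved. The work goes in short steps, Python scripts to look and compute and a tool call to move; the robot and the scene stay as the last step left them, time stands still between calls to the robot, and variables do not carry over. Pictures are saved under pics/ and viewed, at most 10 in all, crops included, and the job is handed in when it is done.

Besides the shell and the picture viewer there is one more tool, called by a JSON object that holds its "api" and its "payload". send_rows: Moves the arm, as the interface text tells. Its arguments: {"type":"object","properties":{"motion":{"type":"array"},"force":{"type":"number"}},"required":["motion"]}

```bash
mkdir -p pics; ls
cat > h.py <<'E'
import numpy as np, cv2
from station import bot
def K(c):
    f=200/np.tan(np.radians(c['vfov'])/2); return f
def ray(c,u,v,z):
    d=np.array(c['R']).T@np.array([(u-c['cx'])/K(c),(v-c['cy'])/K(c),1.]); o=-np.array(c['R']).T@np.array(c['t'])
    return o+d*(z-o[2])/d[2]
def proj(c,X):
    p=np.array(c['R'])@np.array(X)+np.array(c['t']); return p[:2]/p[2]*K(c)+[c['cx'],c['cy']]
def save(n,f): cv2.imwrite('pics/'+f,cv2.cvtColor(n,cv2.COLOR_RGB2BGR))
E
python3 - <<'E'
from h import *
for n in ['top','scene']:
    im=bot.grab_frame(n); save(im,n+'.png'); np.save(n+'.npy',im)
    c=bot.camera_params(n); print(n,c['vfov'],-np.array(c['R']).T@np.array(c['t']))
s=bot.state(); print(s['tool_pos'],s['eef_rot'],s['time_s'],bot.grip_point_offset)
E
```

```text
pics
top 45.48937161358899 [0.45167531 0.04749905 1.26002146]
scene 52.185388712173655 [1.20495519 0.61733763 0.64936826]
[ 0.29224893 -0.58005159  0.23031279] [-3.13985004e+00  8.36242712e-05  4.66787593e-01] 0.1 0.0187
```

View pics/top.png

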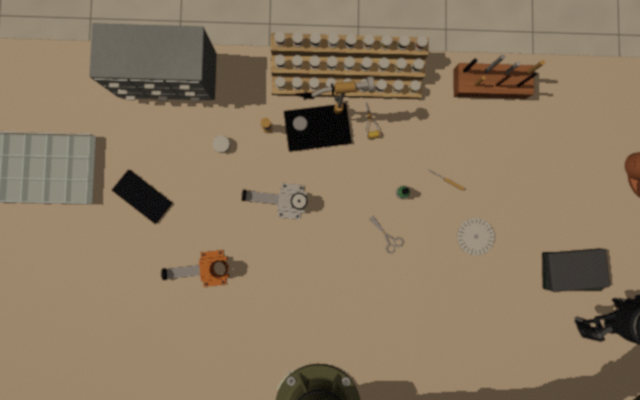

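View pics/scene.png

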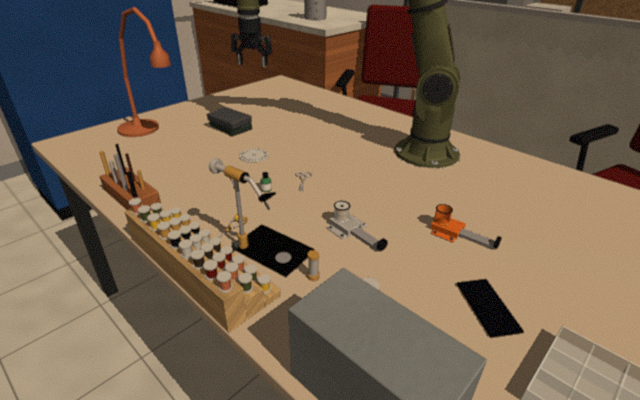

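The top view has two candidates: the grey dispenser (shoe at (290,200), button at (246,196)) and the orange look-alike (213,268). The grey one fits, with its aluminium shoe and clear tube. The vise plate is at (318,127), with its front edge running from about (289,151) to (351,144). I'll confirm with an enlarged crop.

Run:
```python
from h import *
im=np.load('top.npy'); c=bot.camera_params('top')
cr=im[90:225,230:390]; save(cv2.resize(cr,None,fx=5,fy=4.4444 if 0 else 5,interpolation=cv2.INTER_CUBIC)[:, :][:600] if 0 else cv2.resize(cr,(704,594),interpolation=cv2.INTER_CUBIC),'crop.png')
# black blobs
g=im.max(2); m=(g<45).astype(np.uint8)
n,l,s,ct=cv2.connectedComponentsWithStats(m)
for i in range(1,n):
    if s[i,4]>30 and 200<ct[i][0]<420 and 80<ct[i][1]<230:
        print(s[i],ct[i],ray(c,*ct[i],0.018))
        if s[i,4]>600: 
            k=np.argwhere(l==i)[:,::-1].astype(np.float32); r=cv2.minAreaRect(k); print([(p,ray(c,*p,.012).round(4)) for p in cv2.boxPoints(r)])
```

```text
[297  93  16   5  50] [305.54  95.02] [0.80974463 0.04785072 0.018     ]
[ 285  104   66   47 2187] [318.23822588 127.88843164] [0.72238666 0.01245613 0.018     ]
[(array([283.55383 , 111.430786], dtype=float32), array([0.7656, 0.1052, 0.012 ])), (array([346.0769, 103.6154], dtype=float32), array([ 0.7911, -0.0606,  0.012 ])), (array([350.96924, 142.75386], dtype=float32), array([ 0.686 , -0.0753,  0.012 ])), (array([288.44617, 150.56924], dtype=float32), array([0.6611, 0.0897, 0.012 ]))]
[402 188   7   6  34] [405.26470588 190.64705882] [ 0.5613529  -0.21939726  0.018     ]
```

View pics/crop.png

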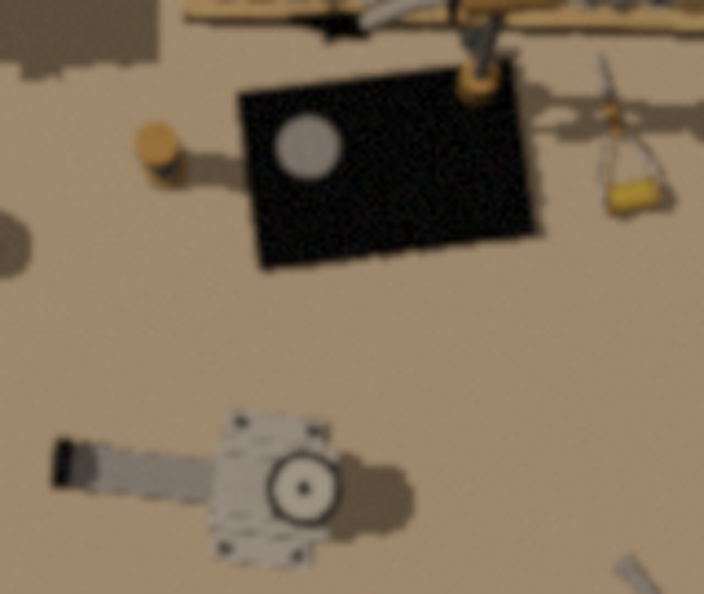

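The crop confirms it: the clear tube is at crop (304,488), the black button at (57,464), and the front plate corners at (263,268) and (537,235). Next I'll turn these into positions.

Run:
```python
from h import *
c=bot.camera_params('top')
f=lambda x,y:(230+x*160/704,90+y*135/594)
T=ray(c,*f(304,488),.058); B=ray(c,*f(56,464),.03); 
print('T',T,'B',B,np.linalg.norm((T-B)[:2]))
d=(T-B)[:2]; d/=np.linalg.norm(d); print(d,np.degrees(np.arctan2(d[1],d[0])))
print('button pred',T[:2]-.149*d,'ejected',T[:2]+.077*d)
L=ray(c,*f(263,268),.012);R=ray(c,*f(537,235),.012); print(L,R,np.linalg.norm(L-R),(L+R)/2); e=(R-L)[:2]; e/=np.linalg.norm(e); n=np.array([-e[1],e[0]]); print('n',n,np.degrees(np.arctan2(n[1],n[0])), (T[:2]+.077*d-((L+R)/2)[:2])@n,(T[:2]+.077*d-((L+R)/2)[:2])@e)
for p in [(158,140),(635,196),(403,0)]: print(ray(c,*f(*p),.05))
```

```text
T [0.52583257 0.05823041 0.058     ] B [0.53847693 0.20388475 0.03      ] 0.14620214006692897
[-0.08648552 -0.99625311] -94.96145325174025
button pred [0.53871891 0.20667212] ejected [ 0.51917318 -0.01848108]
[0.66025227 0.08618532 0.012     ] [ 0.68434212 -0.07813952  0.012     ] 0.16608122649099727 [0.67229719 0.0040229  0.012     ]
n [0.98942453 0.14504861] 8.340093888407022 -0.15476882344675055 5.5566045741939854e-05
[0.72773174 0.14796061 0.05      ]
[ 0.70176125 -0.13146766  0.05      ]
[0.81487638 0.00663965 0.05      ]
```

The geometry checks out: button to axis measures 146 mm (149 given), and the plate edge 166 mm (170 given). The ejected spool should land straight in front of the plate's middle, 155 mm short of it. Now to move.

{"api": "send_rows", "payload": {"motion": [{"hand":0,"yaw":10.5},{"hand":0,"yaw":10.5},{"hand":0,"yaw":10.7},{"hand":0,"tx":0.04,"ty":-0.04},{"hand":0,"tx":0.04,"ty":-0.04},{"hand":0,"tx":0.04,"ty":-0.04},{"hand":0,"tx":0.04,"ty":-0.04},{"hand":0,"tx":0.04,"ty":-0.04}]}}

```text
invalid input
```

{"api": "send_rows", "payload": {"motion": [{"hand":0,"tx":0,"ty":0,"tz":0,"yaw":10.5},{"hand":0,"tx":0,"ty":0,"tz":0,"yaw":10.5},{"hand":0,"tx":0,"ty":0,"tz":0,"yaw":10.7},{"hand":0,"tx":0.04,"ty":-0.04,"tz":0,"yaw":0},{"hand":0,"tx":0.04,"ty":-0.04,"tz":0,"yaw":0},{"hand":0,"tx":0.04,"ty":-0.04,"tz":0,"yaw":0},{"hand":0,"tx":0.04,"ty":-0.04,"tz":0,"yaw":0},{"hand":0,"tx":0.04,"ty":-0.04,"tz":0,"yaw":0}]}}

```text
time_s: 1.1
tool_pos: [0.51, -0.3971, 0.2309]
eef_rot: [-3.141, 0.001, -0.087]
contact_force: [0.1, -1.1, -0.3]
finger_gap: -0.0002
gripper_force: 0.0
```

{"api": "send_rows", "payload": {"motion": [{"hand":0,"tx":-0.002,"ty":-0.054,"tz":0,"yaw":0},{"hand":0,"tx":-0.002,"ty":-0.054,"tz":0,"yaw":0},{"hand":0,"tx":-0.002,"ty":-0.054,"tz":0,"yaw":0},{"hand":0,"tx":-0.002,"ty":-0.054,"tz":0,"yaw":0},{"hand":0,"tx":-0.002,"ty":-0.054,"tz":0,"yaw":0},{"hand":0,"tx":-0.002,"ty":-0.054,"tz":0,"yaw":0},{"hand":0,"tx":-0.002,"ty":-0.054,"tz":0,"yaw":0},{"hand":0,"tx":-0.002,"ty":-0.054,"tz":0,"yaw":0}]}}

```text
time_s: 2.1
tool_pos: [0.53, 0.0349, 0.231]
eef_rot: [3.141, 0.0, -0.087]
contact_force: [0.3, -0.7, -1.0]
finger_gap: -0.0
gripper_force: 0.0
```

{"api": "send_rows", "payload": {"motion": [{"hand":0,"tx":-0.002,"ty":-0.054,"tz":0,"yaw":0},{"hand":0,"tx":-0.002,"ty":-0.054,"tz":0,"yaw":0},{"hand":0,"tx":-0.002,"ty":-0.054,"tz":0,"yaw":0},{"hand":0,"tx":-0.0015,"ty":-0.053,"tz":0,"yaw":0},{"hand":0,"tx":0,"ty":0,"tz":0.05,"yaw":0},{"hand":0,"tx":0,"ty":0,"tz":0.05,"yaw":0},{"hand":0,"tx":0,"ty":0,"tz":0.02,"yaw":0},{"hand":0,"tx":0,"ty":0,"tz":0,"yaw":0}]}}

```text
time_s: 3.1
tool_pos: [0.5408, 0.2476, 0.1103]
eef_rot: [3.141, 0.002, -0.087]
contact_force: [0.0, 0.5, -0.3]
finger_gap: 0.0002
gripper_force: 0.0
```

Run:
```python
from h import *
s=bot.state(); print(s['tool_pos'],s['eef_rot'],s['contact_force'],s['time_s'])
c=bot.camera_params('wrist'); im=bot.grab_frame('wrist'); np.save('w1.npy',im); save(im,'w1.png')
print(-np.array(c['R']).T@np.array(c['t']), c['cx'],c['cy'])
for X in [(.5386,.2054,.018),(.5258,.0582,.06)]: print(proj(c,X))
import json; json.dump({k:np.array(v).tolist() for k,v in c.items() if k in('vfov','cx','cy','R','t')},open('w1.json','w'))
```

```text
[0.5408376  0.24757341 0.11026958] [ 3.14056180e+00  2.44025646e-03 -8.67534950e-02] [ 0.00726577  0.52715942 -0.3038092 ] 3.1
[0.60619257 0.24264134 0.25112982] 321.12230499457235 194.37797805684923
[372.15893807 195.2746242 ]
[594.26353077 211.09443791]
```

View pics/w1.png

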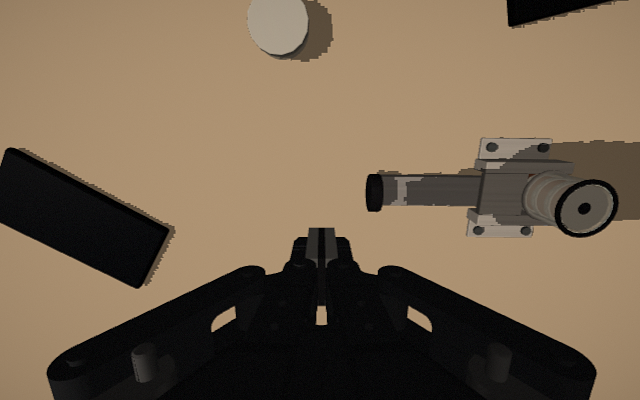

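The wrist view puts the button's rear face at (366,193), against a prediction of (372,195). That agrees within 3 mm, so I'll descend behind it.

{"api": "send_rows", "payload": {"motion": [{"hand":0,"tx":0.002,"ty":0,"tz":0.03,"yaw":0},{"hand":0,"tx":0,"ty":0,"tz":0.03,"yaw":0},{"hand":0,"tx":0,"ty":0,"tz":0.025,"yaw":0},{"hand":0,"tx":0,"ty":0,"tz":0.012,"yaw":0},{"hand":0,"tx":0,"ty":0.01,"tz":0,"yaw":0},{"hand":0,"tx":0,"ty":0.01,"tz":0,"yaw":0},{"hand":0,"tx":0,"ty":0,"tz":0,"yaw":0},{"hand":0,"tx":0,"ty":0,"tz":0,"yaw":0}]}}

```text
time_s: 4.15
tool_pos: [0.5423, 0.2281, 0.0151]
eef_rot: [-3.141, -0.001, -0.087]
contact_force: [-0.2, -0.7, 0.1]
finger_gap: 0.0
gripper_force: 0.0
```

{"api": "send_rows", "payload": {"motion": [{"hand":0,"tx":0,"ty":0.01,"tz":0,"yaw":0},{"hand":0,"tx":0,"ty":0.01,"tz":0,"yaw":0},{"hand":0,"tx":0,"ty":0.01,"tz":0,"yaw":0},{"hand":0,"tx":0,"ty":0.01,"tz":0,"yaw":0},{"hand":0,"tx":0,"ty":0.01,"tz":0,"yaw":0},{"hand":0,"tx":0,"ty":0.01,"tz":0,"yaw":0},{"hand":0,"tx":0,"ty":0,"tz":0,"yaw":0},{"hand":0,"tx":0,"ty":0,"tz":0,"yaw":0}]}}

```text
time_s: 5.15
tool_pos: [0.5366, 0.1678, 0.0141]
eef_rot: [3.141, -0.0, -0.087]
contact_force: [0.8, 1.6, 1.2]
finger_gap: 0.0002
gripper_force: 1.1
```

{"api": "send_rows", "payload": {"motion": [{"hand":0,"tx":0,"ty":0.006,"tz":0,"yaw":0},{"hand":0,"tx":0,"ty":0.006,"tz":0,"yaw":0},{"hand":0,"tx":0,"ty":0.006,"tz":0,"yaw":0},{"hand":0,"tx":0,"ty":0.003,"tz":0,"yaw":0},{"hand":0,"tx":0,"ty":0.003,"tz":0,"yaw":0},{"hand":0,"tx":0,"ty":0,"tz":0,"yaw":0},{"hand":0,"tx":0,"ty":0,"tz":0,"yaw":0},{"hand":0,"tx":0,"ty":0,"tz":0,"yaw":0}]}}

```text
time_s: 6.15
tool_pos: [0.5343, 0.1443, 0.0142]
eef_rot: [3.141, 0.0, -0.086]
contact_force: [0.4, 3.5, -1.0]
finger_gap: -0.0002
gripper_force: 1.5
```

Run:
```python
from h import *
s=bot.state(); print(s['tool_pos'],s['contact_force'])
im=bot.grab_frame('top'); save(cv2.resize(im[150:240,220:360],(784,504),interpolation=cv2.INTER_CUBIC),'t2.png'); np.save('t2.npy',im)
```

```text
[0.53433487 0.14429316 0.01416992] [ 0.36332855  3.47019764 -1.04203549]
```

View pics/t2.png

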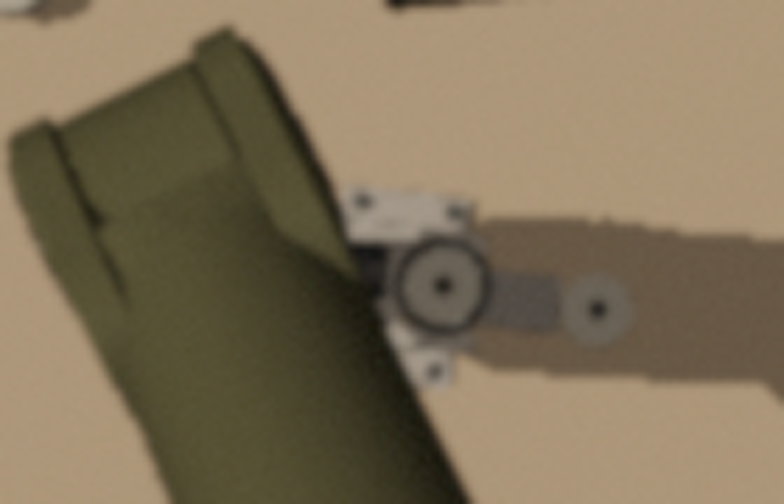

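The plunger's tongue is out and the spool stands at crop (597,310), in front of the tube at (443,285). The force is only 3.5 N, so the hard stop hasn't been reached; I'll push on gently.

{"api": "send_rows", "payload": {"motion": [{"hand":0,"tx":0,"ty":0.002,"tz":0,"yaw":0},{"hand":0,"tx":0,"ty":0.002,"tz":0,"yaw":0},{"hand":0,"tx":0,"ty":0,"tz":0,"yaw":0},{"hand":0,"tx":0,"ty":0,"tz":0,"yaw":0},{"hand":0,"tx":0,"ty":0,"tz":0,"yaw":0},{"hand":0,"tx":0,"ty":0,"tz":0,"yaw":0},{"hand":0,"tx":0,"ty":0,"tz":0,"yaw":0},{"hand":0,"tx":0,"ty":0,"tz":0,"yaw":0}]}}

```text
time_s: 7.2
tool_pos: [0.5341, 0.1403, 0.0142]
eef_rot: [3.141, 0.0, -0.086]
contact_force: [-0.7, 3.5, -1.7]
finger_gap: 0.0001
gripper_force: 1.6
```

{"api": "send_rows", "payload": {"motion": [{"hand":0,"tx":0,"ty":0.002,"tz":0,"yaw":0},{"hand":0,"tx":0,"ty":0.001,"tz":0,"yaw":0},{"hand":0,"tx":0,"ty":0,"tz":0,"yaw":0},{"hand":0,"tx":0,"ty":0,"tz":0,"yaw":0},{"hand":0,"tx":0,"ty":0,"tz":0,"yaw":0},{"hand":0,"tx":0,"ty":0,"tz":0,"yaw":0},{"hand":0,"tx":0,"ty":0,"tz":0,"yaw":0},{"hand":0,"tx":0,"ty":0,"tz":0,"yaw":0}]}}

```text
time_s: 8.2
tool_pos: [0.5339, 0.1392, 0.0143]
eef_rot: [-3.139, -0.001, -0.085]
contact_force: [-0.8, 6.7, -4.0]
finger_gap: 0.0
gripper_force: 3.4
```

{"api": "send_rows", "payload": {"motion": [{"hand":0,"tx":0,"ty":0.002,"tz":0,"yaw":0},{"hand":0,"tx":0,"ty":0,"tz":0,"yaw":0},{"hand":0,"tx":0,"ty":0,"tz":0,"yaw":0},{"hand":0,"tx":0,"ty":0,"tz":0,"yaw":0},{"hand":0,"tx":0,"ty":0,"tz":0,"yaw":0},{"hand":0,"tx":0,"ty":0,"tz":0,"yaw":0},{"hand":0,"tx":0,"ty":0,"tz":0,"yaw":0},{"hand":0,"tx":0,"ty":0,"tz":0,"yaw":0}]}}

```text
time_s: 9.2
tool_pos: [0.5339, 0.1391, 0.0144]
eef_rot: [-3.137, -0.001, -0.084]
contact_force: [0.1, 11.1, -5.2]
finger_gap: -0.0
gripper_force: 5.1
```

Run:
```python
from h import *
s=bot.state(); print(s['tool_pos'],s['contact_force'])
im=bot.grab_frame('top'); np.save('t3.npy',im); c=bot.camera_params('top')
for f in ('t2.npy','t3.npy'):
    a=np.load(f).astype(int); b=np.load('top.npy').astype(int)
    # dark hole pixel in spool hub vs flange: greyish mask
    sat=a.max(2)-a.min(2); m=((sat<25)).astype(np.uint8); m[:195]=0;m[216:]=0;m[:,:319]=0;m[:,345:]=0
    ys,xs=np.nonzero(m); P=((xs.min()+xs.max())/2,(ys.min()+ys.max())/2); print(len(xs),xs.min(),xs.max(),ys.min(),ys.max(),ray(c,*P,.014), ray(c,xs.mean(),ys.mean(),.014))
```

```text
[0.53389993 0.1390987  0.01442687] [ 0.08923618 11.12290064 -5.16288839]
130 319 332 199 210 [ 0.52063543 -0.01066543  0.014     ] [ 0.51988048 -0.01025619  0.014     ]
147 319 333 199 211 [ 0.51935343 -0.01199939  0.014     ] [ 0.51962388 -0.01213699  0.014     ]
```

It is against the hard stop: the TCP has stalled and force has risen to 11 N. Backing off.

{"api": "send_rows", "payload": {"motion": [{"hand":0,"tx":0,"ty":-0.012,"tz":0,"yaw":0},{"hand":0,"tx":0,"ty":-0.015,"tz":0,"yaw":0},{"hand":0,"tx":0,"ty":-0.015,"tz":0,"yaw":0},{"hand":0,"tx":0,"ty":-0.015,"tz":0,"yaw":0},{"hand":0,"tx":0,"ty":-0.015,"tz":0,"yaw":0},{"hand":0,"tx":0,"ty":-0.015,"tz":0,"yaw":0},{"hand":0,"tx":0,"ty":-0.015,"tz":0,"yaw":0},{"hand":0,"tx":0,"ty":-0.015,"tz":0,"yaw":0}]}}

```text
time_s: 10.25
tool_pos: [0.5438, 0.2527, 0.0141]
eef_rot: [3.141, 0.0, -0.087]
contact_force: [-0.1, -0.4, 0.6]
finger_gap: 0.0001
gripper_force: 0.0
```

{"api": "send_rows", "payload": {"motion": [{"hand":0.02,"tx":0,"ty":-0.01,"tz":0,"yaw":0},{"hand":0.02,"tx":0,"ty":0,"tz":-0.05,"yaw":0},{"hand":0.02,"tx":0,"ty":0,"tz":-0.05,"yaw":0},{"hand":0.02,"tx":0,"ty":0,"tz":-0.03,"yaw":0},{"hand":0.02,"tx":-0.02,"ty":0.05,"tz":0,"yaw":-4},{"hand":0.02,"tx":-0.02,"ty":0.05,"tz":0,"yaw":-9.3},{"hand":0.02,"tx":-0.02,"ty":0.05,"tz":0,"yaw":0},{"hand":0.02,"tx":0,"ty":0,"tz":0,"yaw":0}]}}

```text
time_s: 11.25
tool_pos: [0.4866, 0.1066, 0.1442]
eef_rot: [3.138, 0.001, 0.138]
contact_force: [-0.1, 0.7, 0.8]
finger_gap: 0.02
gripper_force: 0.0
```

{"api": "send_rows", "payload": {"motion": [{"hand":0.02,"tx":-0.01,"ty":0.043,"tz":0,"yaw":-0.4},{"hand":0.02,"tx":-0.011,"ty":0.043,"tz":0,"yaw":0},{"hand":0.02,"tx":-0.01,"ty":0.043,"tz":0,"yaw":0},{"hand":0.02,"tx":0,"ty":0,"tz":0.03,"yaw":0},{"hand":0.02,"tx":0,"ty":0,"tz":0,"yaw":0},{"hand":0.02,"tx":0,"ty":0,"tz":0,"yaw":0},{"hand":0.02,"tx":0,"ty":0,"tz":0,"yaw":0},{"hand":0.02,"tx":0,"ty":0,"tz":0,"yaw":0}]}}

```text
time_s: 12.25
tool_pos: [0.4763, -0.0199, 0.115]
eef_rot: [3.141, -0.001, 0.154]
contact_force: [0.5, 0.9, -0.1]
finger_gap: 0.0201
gripper_force: 0.0
```

Run:
```python
from h import *
s=bot.state(); print(s['tool_pos'],s['eef_rot'])
c=bot.camera_params('wrist'); im=bot.grab_frame('wrist'); np.save('w2.npy',im); save(im,'w2.png')
print(proj(c,(.519,-.0185,.014)),proj(c,(.6603,.0862,.012)),proj(c,(.6843,-.0781,.012)))
import pickle; pickle.dump(c,open('w2.pkl','wb'))
```

```text
[ 0.47633869 -0.01994457  0.11504479] [ 3.14113342e+00 -1.23789677e-03  1.53584413e-01]
[328.00884455 145.50904081] [211.90311582 -79.97551356] [449.58897416 -77.5382105 ]
```

View pics/w2.png

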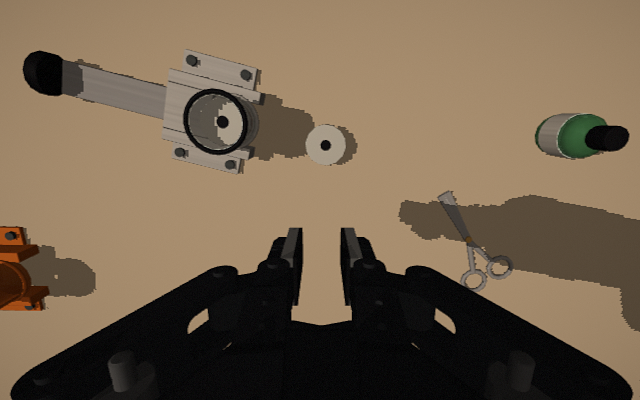

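The ejected spool is at (326,145), against a prediction of (328,145). The plunger is back out (button at the far left, (45,73)) and the stack has dropped. I'll shift 4 mm sideways and lower the fingers behind the spool.

{"api": "send_rows", "payload": {"motion": [{"hand":0.02,"tx":-0.003,"ty":0.004,"tz":0.035,"yaw":0.4},{"hand":0.02,"tx":0,"ty":0,"tz":0.035,"yaw":0},{"hand":0.02,"tx":0,"ty":0,"tz":0.025,"yaw":0},{"hand":0.02,"tx":0,"ty":0,"tz":0.013,"yaw":0},{"hand":0.02,"tx":0,"ty":0,"tz":0,"yaw":0},{"hand":0.02,"tx":0.008,"ty":0,"tz":0,"yaw":0},{"hand":0.02,"tx":0.004,"ty":0,"tz":0,"yaw":0},{"hand":0.02,"tx":0.004,"ty":0,"tz":0,"yaw":0}]}}

```text
time_s: 13.3
tool_pos: [0.4902, -0.0225, 0.007]
eef_rot: [3.141, -0.001, 0.146]
contact_force: [-0.3, -0.7, 0.3]
finger_gap: 0.02
gripper_force: 0.0
```

{"api": "send_rows", "payload": {"motion": [{"hand":0.02,"tx":0.004,"ty":0,"tz":0,"yaw":0},{"hand":0.02,"tx":0.004,"ty":0,"tz":0,"yaw":0},{"hand":0.02,"tx":0.006,"ty":0,"tz":0,"yaw":0},{"hand":0.02,"tx":0.006,"ty":0,"tz":0,"yaw":0},{"hand":0.02,"tx":0.006,"ty":0,"tz":0,"yaw":0},{"hand":0.02,"tx":0.006,"ty":0,"tz":0,"yaw":0},{"hand":0.02,"tx":0.004,"ty":0,"tz":0,"yaw":0},{"hand":0.02,"tx":0,"ty":0,"tz":0,"yaw":0}]}}

```text
time_s: 14.3
tool_pos: [0.5252, -0.0172, 0.0063]
eef_rot: [-3.142, -0.0, 0.146]
contact_force: [-0.8, 0.2, -0.1]
finger_gap: 0.0203
gripper_force: 0.0
```

Run:
```python
from h import *
s=bot.state(); print(s['tool_pos'],s['eef_rot'],s['contact_force'])
im=bot.grab_frame('wrist'); save(im,'w3.png'); np.save('w3.npy',im)
```

```text
[ 0.52515699 -0.01717657  0.00629238] [-3.14152933e+00 -1.61597175e-04  1.45792691e-01] [-0.77138764  0.17030947 -0.12885869]
```

View pics/w3.png

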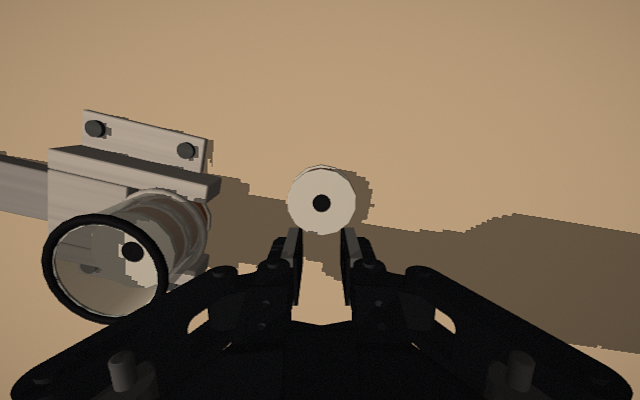

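The spool is nested centrally between the fingertips at (322,203), and nothing is touching the tube. Pushing on.

Run:
```python
from h import *
c=bot.camera_params('wrist'); S=ray(c,322,203,.014); s=bot.state(); n=np.array([.98942,.14505]); e=np.array([.14505,-.98942]); M=np.array([.6723,.0040])
print(S,(S[:2]-s['tool_pos'][:2])@n,'to edge',(M-S[:2])@n,(S[:2]-M)@e)
```

```text
[ 0.54975427 -0.01329016  0.014     ] 0.02520792391728963 to edge 0.12375712948916105 -0.0006680316185291546
```

{"api": "send_rows", "payload": {"motion": [{"hand":0.02,"tx":0.004,"ty":0,"tz":0,"yaw":0},{"hand":0.02,"tx":0.007,"ty":0,"tz":0,"yaw":0},{"hand":0.02,"tx":0.009,"ty":0,"tz":0,"yaw":0},{"hand":0.02,"tx":0.009,"ty":0,"tz":0,"yaw":0},{"hand":0.02,"tx":0.009,"ty":0,"tz":0,"yaw":0},{"hand":0.02,"tx":0.007,"ty":0,"tz":0,"yaw":0},{"hand":0.02,"tx":0.004,"ty":0,"tz":0,"yaw":0},{"hand":0.02,"tx":0.001,"ty":0,"tz":0,"yaw":0}]}}

```text
time_s: 15.35
tool_pos: [0.5744, -0.01, 0.0062]
eef_rot: [-3.142, 0.0, 0.146]
contact_force: [-0.9, -0.9, 0.0]
finger_gap: 0.0199
gripper_force: 0.1
```

{"api": "send_rows", "payload": {"motion": [{"hand":0.02,"tx":0.004,"ty":0,"tz":0,"yaw":0},{"hand":0.02,"tx":0.007,"ty":0,"tz":0,"yaw":0},{"hand":0.02,"tx":0.009,"ty":0,"tz":0,"yaw":0},{"hand":0.02,"tx":0.009,"ty":0,"tz":0,"yaw":0},{"hand":0.02,"tx":0.007,"ty":0,"tz":0,"yaw":0},{"hand":0.02,"tx":0.004,"ty":0,"tz":0,"yaw":0},{"hand":0.02,"tx":0.002,"ty":0,"tz":0,"yaw":0},{"hand":0.02,"tx":0,"ty":0,"tz":0,"yaw":0}]}}

```text
time_s: 16.35
tool_pos: [0.6158, -0.004, 0.0063]
eef_rot: [3.141, 0.0, 0.146]
contact_force: [0.3, -0.9, 0.2]
finger_gap: 0.0196
gripper_force: 0.0
```

Run:
```python
from h import *
s=bot.state(); print(s['tool_pos'],s['eef_rot'],s['contact_force'])
im=bot.grab_frame('wrist'); save(im,'w4.png'); np.save('w4.npy',im)
```

```text
[ 0.61584927 -0.00396222  0.00626652] [3.14148290e+00 9.72727527e-05 1.45678940e-01] [ 0.33094032 -0.91328958  0.1834989 ]
```

View pics/w4.png

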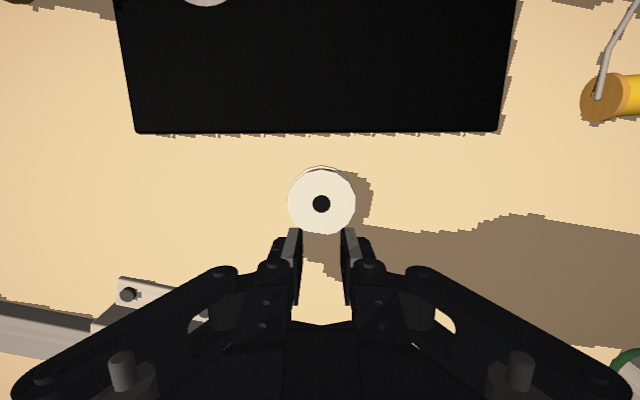

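The plate edge runs level from (136,131) to (498,132), and the spool at (322,203) is centred in front of it.

Run:
```python
from h import *
c=bot.camera_params('wrist')
L=ray(c,136,131,.012);R=ray(c,498,132,.012);S=ray(c,322,203,.014);print(L,R,np.linalg.norm(L-R))
e=(R-L)[:2];e/=np.linalg.norm(e);n=np.array([-e[1],e[0]]);print(n,'rim gap',((L-S)[:2])@n-.017)
L=ray(c,136,134,.0);R=ray(c,498,135,.0);print('bottom edge',((L-S)[:2])@n-.017)
```

```text
[0.66176964 0.08918311 0.012     ] [ 0.68533617 -0.07503311  0.012     ] 0.16589860218416663
[0.98985894 0.14205381] rim gap 0.016599621627474276
bottom edge 0.014549565993417744
```

{"api": "send_rows", "payload": {"motion": [{"hand":0.02,"tx":0.003,"ty":0,"tz":0,"yaw":0},{"hand":0.02,"tx":0.003,"ty":0,"tz":0,"yaw":0},{"hand":0.02,"tx":0.003,"ty":0,"tz":0,"yaw":0},{"hand":0.02,"tx":0.002,"ty":0,"tz":0,"yaw":0},{"hand":0.02,"tx":0.002,"ty":0,"tz":0,"yaw":0},{"hand":0.02,"tx":0.001,"ty":0,"tz":0,"yaw":0},{"hand":0.02,"tx":0.001,"ty":0,"tz":0,"yaw":0},{"hand":0.02,"tx":0,"ty":0,"tz":0,"yaw":0}]}}

```text
time_s: 17.4
tool_pos: [0.6308, -0.0018, 0.0063]
eef_rot: [3.142, -0.0, 0.146]
contact_force: [1.1, -0.2, 0.4]
finger_gap: 0.0201
gripper_force: 0.0
```

Run:
```python
from h import *
s=bot.state(); print(s['tool_pos'],s['contact_force'])
c=bot.camera_params('wrist');im=bot.grab_frame('wrist').astype(int); np.save('w5.npy',im)
col=im[:,310:334].mean(1).max(1) if 0 else im[130:210,316:328].mean(1).round().astype(int)
for i in range(0,80,2): print(130+i,col[i],end=' ')
print([proj(c,(.6723,.004,.012))])
```

```text
[ 0.63077088 -0.00177546  0.00629345] [ 1.05051167 -0.22914857  0.39318772]
130 [18 19 18] 132 [17 17 17] 134 [18 18 18] 136 [17 18 17] 138 [17 17 17] 140 [17 17 17] 142 [18 18 18] 144 [18 18 18] 146 [17 16 17] 148 [18 17 18] 150 [17 16 18] 152 [18 17 18] 154 [17 17 17] 156 [17 17 17] 158 [18 17 18] 160 [18 17 18] 162 [12 11 12] 164 [73 61 46] 166 [187 171 148] 168 [255 251 235] 170 [169 153 133] 172 [252 247 232] 174 [250 244 230] 176 [250 244 230] 178 [250 245 230] 180 [250 245 230] 182 [250 245 230] 184 [250 245 229] 186 [250 245 229] 188 [250 244 229] 190 [250 244 229] 192 [250 244 229] 194 [253 247 231] 196 [108 102  93] 198 [37 35 35] 200 [36 33 34] 202 [35 33 34] 204 [36 34 35] 206 [36 34 33] 208 [35 32 32] [array([323.33010683, 167.93803306])]
```

The gap is now about 1–2 mm. One more small nudge, then I'll back off straight and lift clear.

{"api": "send_rows", "payload": {"motion": [{"hand":0.02,"tx":0.001,"ty":0,"tz":0,"yaw":0},{"hand":0.02,"tx":0,"ty":0,"tz":0,"yaw":0},{"hand":0.02,"tx":-0.003,"ty":0,"tz":0,"yaw":0},{"hand":0.02,"tx":-0.007,"ty":0,"tz":0,"yaw":0},{"hand":0.02,"tx":-0.015,"ty":0,"tz":0,"yaw":0},{"hand":0.02,"tx":-0.015,"ty":0,"tz":0,"yaw":0},{"hand":0.02,"tx":0,"ty":0,"tz":-0.04,"yaw":0},{"hand":0.02,"tx":0,"ty":0,"tz":-0.05,"yaw":0}]}}

```text
time_s: 18.45
tool_pos: [0.5903, -0.0077, 0.0961]
eef_rot: [-3.141, 0.003, 0.146]
contact_force: [1.5, 0.5, 0.8]
finger_gap: 0.0199
gripper_force: 0.0
```

{"api": "send_rows", "payload": {"motion": [{"hand":0.02,"tx":0,"ty":0,"tz":-0.03,"yaw":0},{"hand":0.02,"tx":0,"ty":0.05,"tz":0,"yaw":0},{"hand":0.02,"tx":-0.03,"ty":0.05,"tz":0,"yaw":0},{"hand":0.02,"tx":-0.03,"ty":0.05,"tz":0,"yaw":0},{"hand":0.02,"tx":-0.03,"ty":0.05,"tz":0,"yaw":0},{"hand":0.02,"tx":-0.03,"ty":0.05,"tz":0,"yaw":0},{"hand":0.02,"tx":0,"ty":0,"tz":0,"yaw":0},{"hand":0.02,"tx":0,"ty":0,"tz":0,"yaw":0}]}}

```text
time_s: 19.45
tool_pos: [0.5094, -0.2717, 0.1263]
eef_rot: [-3.141, -0.0, 0.145]
contact_force: [1.3, 0.6, 0.6]
finger_gap: 0.0197
gripper_force: 0.0
```

Run:
```python
from h import *
s=bot.state(); print(s['tool_pos'],s['contact_force'])
im=bot.grab_frame('top'); save(cv2.resize(im[90:225,230:390],(704,594),interpolation=cv2.INTER_CUBIC),'t4.png')
```

```text
[ 0.50942487 -0.27173097  0.1262853 ] [1.25865608 0.56943384 0.61357809]
```

View pics/t4.png

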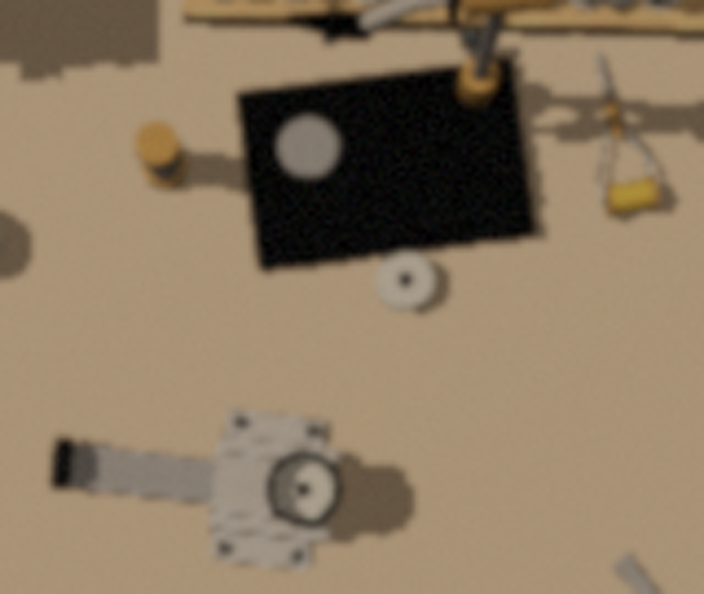

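The spool stands at crop (408,280), against the middle of the edge. The button is back at its starting place, (57,464), the stack is still in the tube, nothing else in the crop has moved, and the hand is clear. Handing in.

```bash
python3 -c "
from station import bot
print(bot.close_job())"
```

```text
the job is handed in; nothing more can be done
None
```

The plunger was pushed home once and sprang back, and the ejected spool stands upright against the middle of the vise plate's front edge with the hand clear; the job is handed in, but no verdict came back.

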